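# Complete the microscope's objective set in its tray

## Robot

A 6-joint arm with a two-finger parallel gripper is mounted at the origin on the work surface. World frame = base frame: x ahead of the robot, y to its left, z up, the work surface at z = 0. Lengths are in m, angles in rad, forces in N, time in s.
With the tool pointing down it reaches from about 0.3 to 0.75 m from the base axis. Payload 8.5 kg.
Tool frame: the origin (TCP) lies at the very end of the fingers, on their centre line; the grasp point (between the pads) lies arm.hold_point_z behind it (arm.hold_point_z is the distance from the TCP to the grasp point, in m); x points along the fingers, z is the direction in which the jaws open and shut, and the axes are right-handed (so a half turn about x gives the same grasp; the last joint's range is limited). The gripper opens to 85 mm and grips with 20 to 120 N. Pads are 22 mm wide; open, the fingers measure 114 mm over their backs; the gripper's body (76 mm by 85 mm) begins 54 mm behind the grasp point. The pads swing forward as they close: fully open they stand 13 mm farther back than shut.
Start: joints at [0.948, 0.381, 1.297, -0, 1.464, -0.215], TCP at [0.218, 0.505, 0.231] pointing down, gripper open.
Joint ranges: [-3.11, 3.11], [-0.89, 2.33], [0.22, 2.48], [-1.42, 4.56], [0.17, 2.85], [-2.88, 2.88]. Speed limits (rad/s): [2.39, 2.39, 3.14, 3.14, 3.14, 3.14].

## Interface

Orientations are given as a rotation vector (axis times angle).
In Python, from station import arm gives the robot as it stands. The module is installed in compiled form; this text tells all that it offers.
- The arm moves only by the shell command python3 -m pendant 'ROWS'. ROWS is JSON, a list of rows, each an object with "xyz": the shift along the tool's x, y, z in mm, a list of three; "dr": the turn, a rotation vector about the tool's x, y, z in degrees, a list of three; "fingers": the opening, from 0 (shut) to 1 (fully open). A call has 1 to 12 rows; each row is the pose to reach, as a shift and turn from the pose commanded when the call began, along the tool's axes at that moment; what a row does not reach only later rows make up. A row lasts 1/12 s, in which the tool goes at most 41.7 mm and 7.16 degrees, less where a joint would pass 70% of its speed; a pose out of reach is approached as far as the arm can. A call with a gripper value outside its range is refused whole. The fingers move at their own pace and stop on an object; the grip force is fixed at half the most. Time passes only in rows, so rows that repeat a pose let the fingers close. It gives the time, the measured TCP pose, the force and the opening at its end, in the units of the state.
- arm.get_state(): the state, without advancing time (a new reading comes with each control period).
- arm.get_image(name): name is "scene" or "top" or "wrist"; returns the picture (384x512x3 uint8, blue, green, red); there is no depth.
- arm.calibration(name): a dict with "fx", "fy", "cx", "cy" (pixels), "xyz" and "orientation" of the camera in the world. Camera axes: x right, y up, looking along -z (the intrinsics and any distortion apply to the point x, -y, -z); pixel columns grow to the right and rows downward; lengths in m; the calibration is good to about 2 mm. The wrist camera is an equidistant fisheye: a pixel r from the principal point sees the ray r / f radians off the axis. A picture is of the moment at which its call begins: read the wrist's pose just before it. calibration takes no time and is no camera call; for the wrist camera it gives the pose at the moment of the call.
- arm.hand_in(): hands the job in, once; it reports no verdict.
Trained networks look in the newest picture that a camera, given by its name, has taken for a name from the list of things; names that differ only in an ending like _2 or _b are one class to them, and where a whole thing is asked for, a point or a joint stands for the part that bears it (a point fixed in the world has none). Each returns a list of dicts, best first, with "confidence" (0 to 1); they miss things now and then, are a little off and sometimes report something else, mostly with a low value. They report only what shows in the picture. A call takes as long as a camera call.
- arm.masks_of(camera, label): "mask" (384x512 bool, what is visible of it) and "bbox" ([left, top, width, height] in pixels, round what is visible of it).
The state is a dict: "t": time; "qpos": joint angles; "qvel": joint speeds; "tau": joint torques, N m; "tcp_pos": TCP position; "tcp_rot": TCP orientation; "ft_force": force on the tool from outside, world axes, zero at the start; "wrist_torque": the same for the moment, N m; "finger_gap": finger opening in m.
Only numpy, scipy, OpenCV 4.12 (cv2) and the standard library are available. Lean on these libraries where they do the work, as an engineer would, in place of code of your own. Each camera call takes 0.05 s, during which the arm holds its last target.

## Task

Complete the set of microscope objectives in the tray: stand each objective from the mat upright in the empty compartment of its ring's colour, flat on the floor of the compartment, setting it down gently without dropping it, then let go. The tray takes one of each colour, and yellow is already in it: leave that one, the spare yellow and the green one, which has no compartment, where they stand.

Things in the scene. Friction and masses are not known exactly. Their poses are not given: they have to be found in the camera images.
- objective_red: upright microscope objective, about 110 g: dark metal barrel 28 mm in diameter, 34 mm tall, its top 8 mm a red ring (a red annulus from above), then a bright nose 17 mm in diameter to 44 mm total height. Starts on the mid-grey mat (3 mm thick, 290 mm square), 75 mm or more from other objectives. Origin: centre of its underside, z up; round, yaw is of no account.
- objective_blue: upright microscope objective, about 110 g: dark metal barrel 28 mm in diameter, 34 mm tall, its top 8 mm a blue ring (a blue annulus from above), then a bright nose 17 mm in diameter to 54 mm total height. Starts on the mid-grey mat (3 mm thick, 290 mm square), 75 mm or more from other objectives. Origin: centre of its underside, z up; round, yaw is of no account.
- objective_white: upright microscope objective, about 110 g: dark metal barrel 28 mm in diameter, 34 mm tall, its top 8 mm a white ring (a white annulus from above), then a bright nose 17 mm in diameter to 58 mm total height. Starts on the mid-grey mat (3 mm thick, 290 mm square), 75 mm or more from other objectives. Origin: centre of its underside, z up; round, yaw is of no account.
- spare_yellow: upright microscope objective, about 110 g: dark metal barrel 28 mm in diameter, 34 mm tall, its top 8 mm a yellow ring (a yellow annulus from above), then a bright nose 17 mm in diameter to 48 mm total height. Spare duplicate. Starts on the mid-grey mat (3 mm thick, 290 mm square), 75 mm or more from other objectives. Origin: centre of its underside, z up; round, yaw is of no account.
- spare_green: upright microscope objective, about 110 g: dark metal barrel 28 mm in diameter, 34 mm tall, its top 8 mm a green ring (a green annulus from above), then a bright nose 17 mm in diameter to 50 mm total height. No compartment of the tray is green. Starts on the mid-grey mat (3 mm thick, 290 mm square), 75 mm or more from other objectives. Origin: centre of its underside, z up; round, yaw is of no account.
- packed_yellow: upright microscope objective, about 110 g: dark metal barrel 28 mm in diameter, 34 mm tall, its top 8 mm a yellow ring (a yellow annulus from above), then a bright nose 17 mm in diameter to 48 mm total height. The one already standing in the yellow compartment of the tray. Origin: centre of its underside, z up; round, yaw is of no account.
- bay_red: red square compartment, 64 mm outside, 58 mm inside, fixed in the flat dark grey tray (184 mm square, rim 9 mm above the bench), one of four in any order in a 2 by 2 block, 84 mm between centres; lip 3 mm thick, 3 mm above its floor. Origin: centre of its underside, 4 mm above the bench, floor 2 mm above the origin; x, y along its sides. Empty at the start.
- bay_blue: blue square compartment, 64 mm outside, 58 mm inside, fixed in the flat dark grey tray (184 mm square, rim 9 mm above the bench), one of four in any order in a 2 by 2 block, 84 mm between centres; lip 3 mm thick, 3 mm above its floor. Origin: centre of its underside, 4 mm above the bench, floor 2 mm above the origin; x, y along its sides. Empty at the start.
- bay_white: white square compartment, 64 mm outside, 58 mm inside, fixed in the flat dark grey tray (184 mm square, rim 9 mm above the bench), one of four in any order in a 2 by 2 block, 84 mm between centres; lip 3 mm thick, 3 mm above its floor. Origin: centre of its underside, 4 mm above the bench, floor 2 mm above the origin; x, y along its sides. Empty at the start.
- bay_yellow: yellow square compartment, 64 mm outside, 58 mm inside, fixed in the flat dark grey tray (184 mm square, rim 9 mm above the bench), one of four in any order in a 2 by 2 block, 84 mm between centres; lip 3 mm thick, 3 mm above its floor. Origin: centre of its underside, 4 mm above the bench, floor 2 mm above the origin; x, y along its sides. It already holds packed_yellow.

How it is judged:
At the end, for the whole second after the job is handed in: Red, blue and white objectives stand upright (0.12 rad) on the floor of their own colour's compartment (centre within 16 mm along each side: anywhere inside the lip), released, at rest; packed yellow still in its compartment; it, spare yellow and green upright within 25 mm of their starts (x of objective_red in the frame of bay_red between -0.016 and 0.016 m and y of objective_red in the frame of bay_red between -0.016 and 0.016 m and z of objective_red in the frame of bay_red between -0.002 and 0.0045 m and angle between each of objective_red, objective_blue, objective_white, packed_yellow, spare_yellow, spare_green, packed_yellow's own z axis and vertical below 0.12 rad and linear speed of each of objective_red, objective_blue, objective_white, spare_yellow, spare_green, packed_yellow below 0.02 m/s and contact force between the fingers and objective_red below 0.05 N and x of objective_blue in the frame of bay_blue between -0.016 and 0.016 m and y of objective_blue in the frame of bay_blue between -0.016 and 0.016 m and z of objective_blue in the frame of bay_blue between -0.002 and 0.0045 m and contact force between the fingers and objective_blue below 0.05 N and x of objective_white in the frame of bay_white between -0.016 and 0.016 m and y of objective_white in the frame of bay_white between -0.016 and 0.016 m and z of objective_white in the frame of bay_white between -0.002 and 0.0045 m and contact force between the fingers and objective_white below 0.05 N and x of packed_yellow in the frame of bay_yellow between -0.016 and 0.016 m and y of packed_yellow in the frame of bay_yellow between -0.016 and 0.016 m and z of packed_yellow in the frame of bay_yellow between -0.002 and 0.0045 m and distance of each of spare_yellow, spare_green, packed_yellow from where it was at the start of the episode below 0.025 m); the robot touches nothing.
It fails at once if an objective that should stay (either yellow one or the green one) is shoved or carried off, more than 30 mm (distance of any of spare_yellow, spare_green, packed_yellow from where it was at the start of the episode above 0.03 m).
It fails at once if an objective is dropped: out of the fingers and faster than 0.6 m/s (a fall of about 2 cm) ((linear speed of objective_red above 0.6 m/s and contact force between the fingers and objective_red below 0.02 N) or (linear speed of objective_blue above 0.6 m/s and contact force between the fingers and objective_blue below 0.02 N) or (linear speed of objective_white above 0.6 m/s and contact force between the fingers and objective_white below 0.02 N)).
It also fails if it takes over 83 s, if anything falls off the work surface, if the arm or the gripper's body presses on something with over 40 N, if the wrist force passes 120 N, or if a joint passes its speed limit or range.

## Working session

There is one attempt and no reset: what is moved stays moved. The work goes in short steps, Python scripts to look and compute and a shell command to move; the robot and the scene stay as the last step left them, time stands still between calls to the robot, and variables do not carry over. Pictures are saved under pics/ and viewed, and the job is handed in when it is done.

```bash
mkdir -p pics
python3 - <<'E'
from station import arm
import cv2
s=arm.get_state();print(s['t'],s['tcp_pos'],s['tcp_rot'],s['finger_gap'],arm.hold_point_z)
a=arm.get_image('top');b=arm.get_image('scene')
cv2.imwrite('pics/top0.png',a);cv2.imwrite('pics/scene0.png',b)
for n in('top','scene'):print(n,arm.calibration(n))
print(arm.get_state()['t'])
E
```

```text
0.0 [0.21797208 0.50464065 0.23073573] [-0.90435219  1.37634278  0.90350261] 0.08490720427179038 0.0187
top {'fx': 406.3174434888318, 'fy': 406.3174434888318, 'cx': 256.86000980454406, 'cy': 185.60257350915737, 'xyz': array([ 0.47008785, -0.00754932,  0.77625563]), 'orientation': array([ 0.06971952, -0.0482962 , -1.5936775 ])}
scene {'fx': 379.3201805267566, 'fy': 379.3201805267566, 'cx': 251.30595145549123, 'cy': 192.0632396645357, 'xyz': array([0.9481339 , 0.19604851, 0.68533358]), 'orientation': array([0.39702577, 0.66304748, 1.95123757])}
0.1
```

View pics/top0.png

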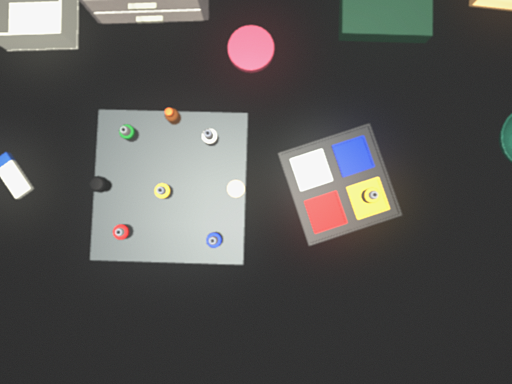

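View pics/scene0.png

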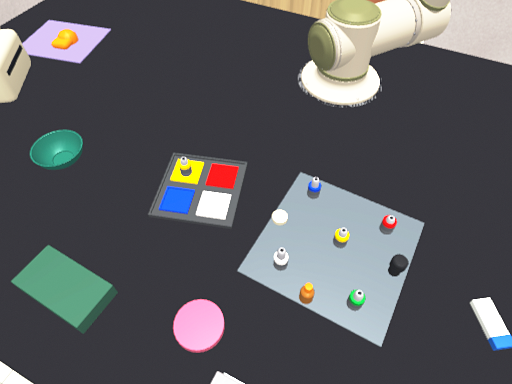

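The top view shows white (209,135), blue (214,240), red (121,231), green (127,131) and spare yellow (162,190) on the mat. The bays are white (311,170), blue (354,156), yellow (369,198) and red (326,212). The mat also holds orange, black and white-disc clutter. Next I run the networks and triangulate.

```bash
cat > h.py <<'E'
import numpy as np,cv2
from scipy.spatial.transform import Rotation as R
from scipy.optimize import least_squares
from station import arm
def proj(c,P,fish=False):
    Rm=R.from_rotvec(c['orientation']).as_matrix()
    q=(np.atleast_2d(P)-c['xyz'])@Rm
    x,y,z=q[:,0],-q[:,1],-q[:,2]
    if fish:
        r=np.hypot(x,y);th=np.arctan2(r,z);k=np.where(r>1e-9,th/np.maximum(r,1e-9),1/z)
        u,v=x*k,y*k
    else:u,v=x/z,y/z
    return np.c_[c['fx']*u+c['cx'],c['fy']*v+c['cy']]
def ray(c,px,fish=False):
    u=(px[0]-c['cx'])/c['fx'];v=(px[1]-c['cy'])/c['fy']
    if fish:
        th=np.hypot(u,v);k=np.sin(th)/max(th,1e-9);d=np.array([u*k,v*k,np.cos(th)])
    else:d=np.array([u,v,1.])
    d=R.from_rotvec(c['orientation']).as_matrix()@(d*[1,-1,-1]);return d/np.linalg.norm(d)
def cyl(h):
    a=np.linspace(0,2*np.pi,40,endpoint=False);ci=np.c_[np.cos(a),np.sin(a)]
    return [np.vstack([np.c_[ci*r,np.full(40,z)] for z in(z0,z1)]) for r,z0,z1 in((.014,0,.034),(.0085,.034,h))]
def silcen(c,p,h,fish=False):
    S=8;polys=[cv2.convexHull(proj(c,q+p,fish).astype(np.float32))for q in cyl(h)]
    al=np.vstack(polys)[:,0];o=al.min(0)-2;sz=((al.max(0)-o+3)*S).astype(int)
    m=np.zeros((sz[1],sz[0]),np.uint8)
    for q in polys:cv2.fillConvexPoly(m,np.round((q[:,0]-o)*S*16).astype(int),1,shift=4)
    M=cv2.moments(m,True);return np.array([M['m10'],M['m01']])/M['m00']/S+o, M['m00']/S/S
def mcen(m):
    ys,xs=np.nonzero(m);return np.array([xs.mean(),ys.mean()])
def planept(c,px,z,fish=False):
    d=ray(c,px,fish);return c['xyz']+d*(z-c['xyz'][2])/d[2]
H=dict(objective_red=.044,objective_blue=.054,objective_white=.058,spare_yellow=.048,spare_green=.050,packed_yellow=.048)
E
python3 - <<'E'
from h import *
D={}
for n in list(H)+['bay_red','bay_blue','bay_white','bay_yellow']:
    for c in('top','scene'):
        for r in arm.masks_of(c,n):
            if r['confidence']<.2:continue
            cc=mcen(r['mask']);D.setdefault((n,c),[]).append(cc)
            print(n,c,round(r['confidence'],2),r['bbox'],cc.round(1),r['mask'].sum())
import pickle;pickle.dump(D,open('D.pkl','wb'))
print(arm.get_state()['t'])
E
```

```text
objective_red top 0.74 [113.5, 222.8, 18.9, 15.1] [122.6 230.8] 211
objective_red scene 0.79 [377.3, 215.2, 19.3, 18.3] [387.4 224.8] 231
objective_red scene 0.42 [305.2, 176.8, 17.2, 19.0] [313.4 188.7] 230
objective_blue top 0.5 [208.0, 234.2, 13.1, 15.6] [213.9 239.4] 198
objective_blue scene 0.74 [305.4, 178.0, 13.8, 17.7] [313.5 188.3] 171
objective_white top 0.79 [204.2, 131.4, 11.7, 15.7] [209.4 136.8] 203
objective_white scene 0.67 [275.9, 249.0, 9.9, 24.7] [280.7 259.7] 277
spare_yellow top 0.49 [155.4, 181.9, 16.8, 17.2] [163.6 190.5] 214
spare_yellow top 0.31 [288.5, 147.8, 47.1, 43.3] [310.  169.3] 1165
spare_yellow scene 0.5 [329.7, 228.2, 18.4, 23.5] [340.3 237.8] 225
spare_yellow scene 0.41 [346.9, 289.4, 17.8, 20.8] [356.  299.7] 278
spare_yellow scene 0.38 [274.9, 247.1, 11.8, 24.9] [280.4 259.7] 242
spare_green top 0.64 [116.6, 126.7, 23.5, 13.0] [128.7 132.8] 247
spare_green scene 0.78 [345.2, 289.2, 19.7, 24.8] [355.8 300. ] 314
packed_yellow top 0.64 [360.0, 190.3, 20.8, 10.7] [369.6 195.1] 252
packed_yellow top 0.38 [347.0, 176.9, 42.0, 45.4] [366.7 198.4] 937
packed_yellow scene 0.45 [180.5, 156.2, 12.1, 21.7] [185.3 167.2] 196
bay_red top 0.89 [301.5, 190.2, 42.3, 40.5] [324.8 211.7] 1153
bay_red scene 0.67 [206.3, 163.9, 32.1, 23.4] [222.  176.2] 631
bay_red scene 0.48 [179.1, 156.3, 16.2, 20.7] [185.3 167.2] 202
bay_blue top 0.69 [116.4, 125.0, 23.9, 16.6] [128.2 132.3] 236
bay_blue top 0.64 [332.6, 136.7, 40.0, 40.6] [352.6 155.6] 1187
bay_blue scene 0.85 [160.9, 189.3, 34.3, 26.0] [176.8 200.1] 727
bay_white top 0.77 [292.3, 150.2, 42.8, 39.2] [310.5 169.5] 1126
bay_white top 0.71 [200.9, 127.9, 19.6, 19.7] [209.6 136.5] 239
bay_white scene 0.93 [194.9, 194.0, 34.8, 28.8] [213.6 205.3] 718
bay_yellow top 0.97 [345.6, 177.2, 44.9, 44.9] [366.3 198.3] 949
bay_yellow scene 0.84 [173.8, 165.3, 30.6, 21.2] [188.7 174.1] 390
1.1
```

Run:
```python
from h import *
T=arm.calibration('top');S=arm.calibration('scene')
obj=dict(objective_red=((122.6,230.8),(387.4,224.8)),objective_blue=((213.9,239.4),(313.5,188.3)),objective_white=((209.4,136.8),(280.7,259.7)),
spare_yellow=((163.6,190.5),(340.3,237.8)),spare_green=((128.7,132.8),(355.8,300)),packed_yellow=((369.6,195.1),(185.3,167.2)))
for n,(a,b) in obj.items():
    f=lambda p:np.r_[silcen(T,p,H[n])[0]-a,silcen(S,p,H[n])[0]-b]
    g=planept(T,a,.02);s=least_squares(f,g,x_scale=.01,diff_step=.01)
    print(n,s.x.round(4),'res',s.fun.round(1))
bay=dict(r=((324.8,211.7),(222,176.2)),b=((352.6,155.6),(176.8,200.1)),w=((310.5,169.5),(213.6,205.3)))
B={}
for n,(a,b) in bay.items():
    f=lambda p:np.r_[proj(T,p)[0]-a,proj(S,p)[0]-b]
    s=least_squares(f,planept(T,a,.006));B[n]=planept(T,a,.006)
    print(n,s.x.round(4),s.fun.round(1),B[n].round(4),planept(S,b,.006).round(4))
print(np.linalg.norm(B['r']-B['w']),np.linalg.norm(B['b']-B['w']),B['r']-B['w'],B['b']-B['w'])
print(R.from_rotvec(arm.get_state()['tcp_rot']).as_matrix().round(3))
```

```text
objective_red [0.4489 0.2534 0.0006] res [ 0.3 -0.1  0.3 -0. ]
objective_blue [ 4.293e-01  8.330e-02 -4.000e-04] res [ 0.3 -0.1  0.4 -0. ]
objective_white [ 6.217e-01  8.930e-02 -4.000e-04] res [ 0.2 -0.1  0.2  0. ]
spare_yellow [5.222e-01 1.765e-01 4.000e-04] res [ 0.2 -0.1  0.3 -0. ]
spare_green [ 6.334e-01  2.429e-01 -4.000e-04] res [-0.  0. -0.  0.]
packed_yellow [ 0.5039 -0.206   0.002 ] res [-0.2  0.1 -0.3 -0. ]
r [ 0.4755 -0.1254  0.0017] [-0.  0. -0. -0.] [ 0.4755 -0.1248  0.006 ] [ 0.4784 -0.1233  0.006 ]
b [ 0.5812 -0.1819  0.0025] [-0.2  0.1 -0.2 -0. ] [ 0.5809 -0.1814  0.006 ] [ 0.583  -0.1794  0.006 ]
w [ 0.5567 -0.1009  0.0021] [-0.  0. -0. -0.] [ 0.5563 -0.1005  0.006 ] [ 0.5589 -0.0991  0.006 ]
0.08431768808362691 0.08458553665376368 [-0.08074331 -0.02428972  0.        ] [ 0.0246332  -0.08091921  0.        ]
[[-0.    -0.918  0.397]
 [ 0.     0.397  0.918]
 [-1.     0.     0.   ]]
```

```bash
cat >> h.py <<'E'
def shift(target):
    s=arm.get_state();print('tool shift mm',(R.from_rotvec(s['tcp_rot']).as_matrix().T@(np.array(target)-s['tcp_pos'])*1000).round(1),'t',s['t'],'gap',s['finger_gap'])
E
python3 -c "
from h import *
shift([.449,.2535,.16])"
```

```text
tool shift mm [  71.3 -311.7 -139.2] t 1.1 gap 0.08576124484307408
```

```bash
python3 -m pendant '[{"xyz":[8,-34,-15],"dr":[0,0,0],"fingers":0.7},{"xyz":[16,-69,-31],"dr":[0,0,0],"fingers":0.7},{"xyz":[24,-104,-46],"dr":[0,0,0],"fingers":0.7},{"xyz":[32,-138,-62],"dr":[0,0,0],"fingers":0.7},{"xyz":[40,-173,-77],"dr":[0,0,0],"fingers":0.7},{"xyz":[48,-208,-93],"dr":[0,0,0],"fingers":0.7},{"xyz":[56,-242,-108],"dr":[0,0,0],"fingers":0.7},{"xyz":[64,-277,-124],"dr":[0,0,0],"fingers":0.7},{"xyz":[71,-312,-139],"dr":[0,0,0],"fingers":0.7},{"xyz":[71,-312,-139],"dr":[0,0,0],"fingers":0.7},{"xyz":[71,-312,-139],"dr":[0,0,0],"fingers":0.7}]'
python3 - <<'E'
from h import *
C=arm.calibration('wrist');im=arm.get_image('wrist');cv2.imwrite('pics/w1.png',im);print(C)
for n in('objective_red','spare_yellow','objective_blue'):
  for r in arm.masks_of('wrist',n)[:2]:
    c=mcen(r['mask']);print(n,round(r['confidence'],2),r['bbox'],c.round(1))
    p=planept(C,c,.03,True)
    for _ in range(6):
        q,a=silcen(C,np.r_[p[:2],.003],H[n],True);p=p+planept(C,c,.03,True)-planept(C,q,.03,True)
    print('  xy with base z=3mm',p[:2].round(4))
shift([.449,.2535,.16])
E
```

```text
t: 2.02
tcp_pos: [0.4503, 0.2522, 0.1599]
tcp_rot: [-0.901, 1.377, 0.902]
ft_force: [-0.8, 1.4, 0.2]
finger_gap: 0.0598
{'fx': 297.3186396354542, 'fy': 297.3186396354542, 'cx': 253.35132662128657, 'cy': 189.68790086836015, 'xyz': array([0.37490954, 0.28343422, 0.30437253]), 'orientation': array([-0.28689655, -0.18606981,  1.14878961])}
objective_red 0.73 [8.0, 303.2, 21.9, 22.4] [ 18.2 314.3]
  xy with base z=3mm [ 0.5072 -0.2203]
objective_red 0.57 [238.6, 160.0, 28.8, 35.8] [253.1 177.3]
  xy with base z=3mm [0.4491 0.2503]
spare_yellow 0.91 [204.2, 242.6, 27.3, 39.0] [216.5 261.7]
  xy with base z=3mm [0.522 0.174]
spare_yellow 0.18 [91.7, 204.0, 34.3, 36.0] [107.3 222.1]
  xy with base z=3mm [0.4302 0.0779]
objective_blue 0.58 [91.6, 206.5, 33.1, 34.1] [107.7 221.9]
  xy with base z=3mm [0.4296 0.0805]
objective_blue 0.2 [40.5, 322.2, 15.6, 15.3] [ 49.2 330.4]
  xy with base z=3mm [ 0.55   -0.1615]
tool shift mm [ 0.6 -0.6 -0.8] t 2.2167 gap 0.06000808665142652
```

View pics/w1.png

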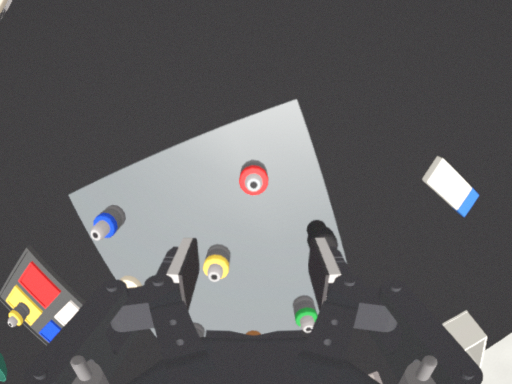

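The wrist view shows red at (253,180) between and ahead of the fingers, blue at (104,226) and spare yellow at (215,267). It agrees with the two-view fix within 3 mm. I'll check the height with all three cameras, then descend.

Run:
```python
from h import *
T=arm.calibration('top');S=arm.calibration('scene');W=arm.calibration('wrist')
for n,a,b,w in(('objective_red',(122.6,230.8),(387.4,224.8),(253.1,177.3)),('objective_blue',(213.9,239.4),(313.5,188.3),(107.7,221.9))):
    f=lambda p:np.r_[silcen(T,p,H[n])[0]-a,silcen(S,p,H[n])[0]-b,silcen(W,p,H[n],True)[0]-w]
    s=least_squares(f,planept(T,a,.02),x_scale=.01,diff_step=.01);print(n,s.x.round(4),s.fun.round(1))
    f2=lambda p:f(p)[[0,1,4,5]]
    s=least_squares(f2,planept(T,a,.02),x_scale=.01,diff_step=.01);print('top+wrist',s.x.round(4))
shift([.449,.252,.008])
```

```text
objective_red [0.4485 0.2527 0.001 ] [ 0.6  0.1  0.1 -0.4  0.4  0.1]
top+wrist [0.448  0.2527 0.0029]
objective_blue [0.4295 0.0825 0.0024] [ 0.6 -0.2  0.2 -0.9  0.5 -0. ]
top+wrist [0.429  0.0832 0.0043]
tool shift mm [152.6  -1.2  -2.2] t 2.2167 gap 0.06000808665142652
```

```bash
python3 -m pendant '[{"xyz":[35,-1,-2],"dr":[0,0,0],"fingers":0.7},{"xyz":[70,-1,-2],"dr":[0,0,0],"fingers":0.7},{"xyz":[105,-1,-2],"dr":[0,0,0],"fingers":0.7},{"xyz":[130,-1,-2],"dr":[0,0,0],"fingers":0.7},{"xyz":[145,-1,-2],"dr":[0,0,0],"fingers":0.7},{"xyz":[152,-1,-2],"dr":[0,0,0],"fingers":0.7},{"xyz":[152,-1,-2],"dr":[0,0,0],"fingers":0.7}]' && python3 -m pendant '[{"xyz":[0,0,0],"dr":[0,0,0],"fingers":0.3},{"xyz":[0,0,0],"dr":[0,0,0],"fingers":0.2},{"xyz":[0,0,0],"dr":[0,0,0],"fingers":0.1},{"xyz":[0,0,0],"dr":[0,0,0],"fingers":0.1},{"xyz":[0,0,0],"dr":[0,0,0],"fingers":0.1},{"xyz":[0,0,0],"dr":[0,0,0],"fingers":0.1},{"xyz":[0,0,0],"dr":[0,0,0],"fingers":0.1}]'
```

```text
t: 2.8
tcp_pos: [0.4486, 0.2519, 0.0075]
tcp_rot: [-0.905, 1.376, 0.906]
ft_force: [-0.2, -0.6, 0.2]
finger_gap: 0.0596
t: 3.38
tcp_pos: [0.4501, 0.2517, 0.0098]
tcp_rot: [-0.904, 1.372, 0.903]
ft_force: [-1.0, 1.3, 5.0]
finger_gap: 0.0261
```

```bash
python3 -m pendant '[{"xyz":[-10,0,0],"dr":[0,0,0],"fingers":0.1},{"xyz":[-30,0,0],"dr":[0,0,0],"fingers":0.1},{"xyz":[-55,0,0],"dr":[0,0,0],"fingers":0.1},{"xyz":[-80,0,0],"dr":[0,0,0],"fingers":0.1},{"xyz":[-95,0,0],"dr":[0,0,0],"fingers":0.1},{"xyz":[-95,0,0],"dr":[0,0,0],"fingers":0.1}]'
python3 - <<'E'
from h import *
im=arm.get_image('wrist');im2=arm.get_image('scene');cv2.imwrite('pics/w2.png',np.hstack([im,im2])[:,:,:] if 0 else im);cv2.imwrite('pics/s2.png',cv2.resize(im2[120:330,200:480],None,fx=2.5,fy=2.5))
shift([.4755,-.1250,.105])
E
```

```text
t: 3.88
tcp_pos: [0.451, 0.2518, 0.1074]
tcp_rot: [-0.905, 1.368, 0.901]
ft_force: [0.8, 0.2, -0.9]
finger_gap: 0.0265
tool shift mm [  -1.1 -173.1 -335.1] t 3.9833 gap 0.026602665386664958
```

View pics/w2.png

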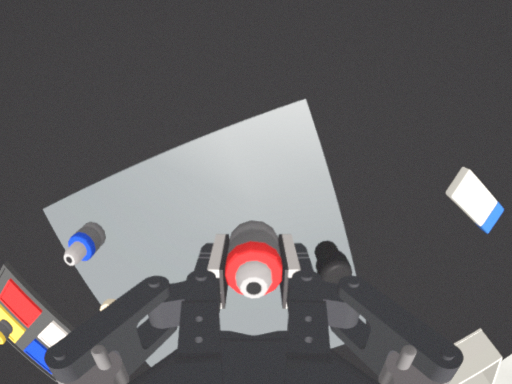

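View pics/s2.png

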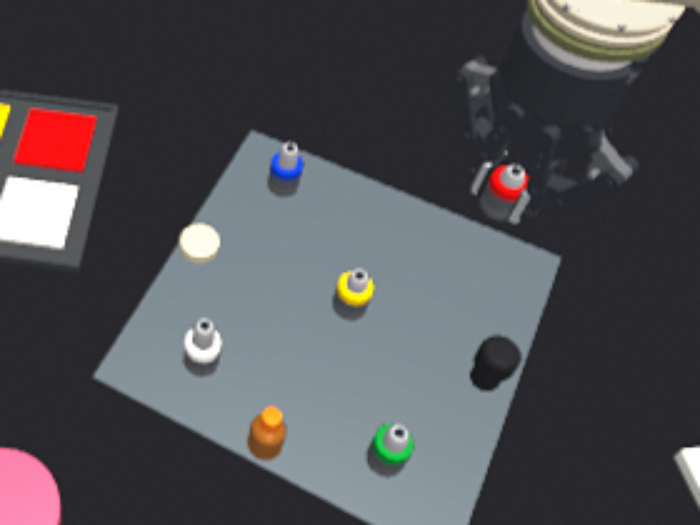

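Red is gripped upright at (253,265). Now carry it to the red bay.

```bash
python3 -m pendant '[{"xyz":[0,-9,-17],"dr":[0,0,0],"fingers":0.1},{"xyz":[0,-26,-50],"dr":[0,0,0],"fingers":0.1},{"xyz":[0,-44,-84],"dr":[0,0,0],"fingers":0.1},{"xyz":[0,-62,-119],"dr":[0,0,0],"fingers":0.1},{"xyz":[0,-80,-154],"dr":[0,0,0],"fingers":0.1},{"xyz":[0,-98,-189],"dr":[0,0,0],"fingers":0.1},{"xyz":[0,-116,-224],"dr":[0,0,0],"fingers":0.1},{"xyz":[0,-134,-259],"dr":[0,0,0],"fingers":0.1},{"xyz":[0,-152,-293],"dr":[0,0,0],"fingers":0.1},{"xyz":[0,-165,-319],"dr":[0,0,0],"fingers":0.1},{"xyz":[-1,-173,-335],"dr":[0,0,0],"fingers":0.1},{"xyz":[-1,-173,-335],"dr":[0,0,0],"fingers":0.1}]'
python3 - <<'E'
from h import *
C=arm.calibration('wrist');im=arm.get_image('wrist');cv2.imwrite('pics/w3.png',im)
for n in('bay_red','bay_white','bay_blue','bay_yellow'):
  for r in arm.masks_of('wrist',n)[:2]:
    c=mcen(r['mask']);print(n,round(r['confidence'],2),r['bbox'],c.round(1),planept(C,c,.006,True)[:2].round(4))
shift([.4755,-.1250,.012])
E
```

```text
t: 4.98
tcp_pos: [0.4754, -0.128, 0.1033]
tcp_rot: [-0.901, 1.377, 0.901]
ft_force: [-0.8, 0.3, -1.8]
finger_gap: 0.0263
bay_red 0.95 [205.7, 139.1, 102.6, 88.9] [257.1 187.2] [ 0.4732 -0.1257]
bay_white 0.58 [291.1, 210.5, 68.0, 68.7] [324.9 246.3] [ 0.5531 -0.09  ]
bay_blue 0.63 [146.4, 200.4, 71.7, 62.2] [179.7 231.5] [ 0.4842 -0.2085]
bay_blue 0.61 [217.9, 288.4, 63.0, 42.8] [250.2 308.3] [ 0.5937 -0.1854]
bay_yellow 0.7 [145.0, 202.2, 73.4, 60.7] [179.8 231.9] [ 0.4845 -0.2086]
tool shift mm [91.9 -1.  -1.1] t 5.2333 gap 0.026076889136284132
```

View pics/w3.png

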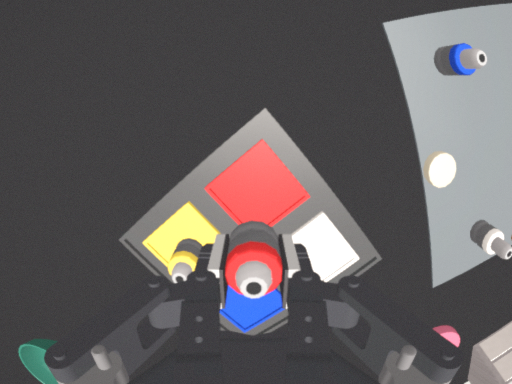

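The red bay is centred at (257,187), in agreement with the earlier fix. I'll descend, then settle in small steps while watching the force.

```bash
python3 -m pendant '[{"xyz":[15,-1,-1],"dr":[0,0,0],"fingers":0.1},{"xyz":[35,-1,-1],"dr":[0,0,0],"fingers":0.1},{"xyz":[55,-1,-1],"dr":[0,0,0],"fingers":0.1},{"xyz":[70,-1,-1],"dr":[0,0,0],"fingers":0.1},{"xyz":[80,-1,-1],"dr":[0,0,0],"fingers":0.1},{"xyz":[86,-1,-1],"dr":[0,0,0],"fingers":0.1},{"xyz":[86,-1,-1],"dr":[0,0,0],"fingers":0.1}]' ; python3 -m pendant '[{"xyz":[1,0,0],"dr":[0,0,0],"fingers":0.1},{"xyz":[2,0,0],"dr":[0,0,0],"fingers":0.1},{"xyz":[2,0,0],"dr":[0,0,0],"fingers":0.1}]';  python3 -m pendant '[{"xyz":[1,0,0],"dr":[0,0,0],"fingers":0.1},{"xyz":[2,0,0],"dr":[0,0,0],"fingers":0.1},{"xyz":[2,0,0],"dr":[0,0,0],"fingers":0.1}]'
```

```text
t: 5.82
tcp_pos: [0.4755, -0.1251, 0.0174]
tcp_rot: [-0.903, 1.376, 0.906]
ft_force: [-0.2, 0.1, -1.0]
finger_gap: 0.0264
t: 6.07
tcp_pos: [0.4763, -0.1261, 0.0168]
tcp_rot: [-0.905, 1.374, 0.903]
ft_force: [0.2, 0.0, -0.6]
finger_gap: 0.0264
t: 6.32
tcp_pos: [0.476, -0.1262, 0.0144]
tcp_rot: [-0.904, 1.375, 0.904]
ft_force: [-0.4, -0.1, -1.7]
finger_gap: 0.0264
```

```bash
for i in 1 2; do python3 -m pendant '[{"xyz":[1,0,0],"dr":[0,0,0],"fingers":0.1},{"xyz":[1,0,0],"dr":[0,0,0],"fingers":0.1},{"xyz":[1,0,0],"dr":[0,0,0],"fingers":0.1}]'; done
```

```text
t: 6.57
tcp_pos: [0.476, -0.1261, 0.0133]
tcp_rot: [-0.904, 1.375, 0.904]
ft_force: [-0.9, 0.9, -1.1]
finger_gap: 0.0264
t: 6.82
tcp_pos: [0.4761, -0.1262, 0.0128]
tcp_rot: [-0.904, 1.375, 0.903]
ft_force: [-1.8, 0.5, 6.4]
finger_gap: 0.026
```

Contact (6.4 N). Release and retreat.

```bash
python3 -m pendant '[{"xyz":[0,0,0],"dr":[0,0,0],"fingers":0.4},{"xyz":[0,0,0],"dr":[0,0,0],"fingers":0.5},{"xyz":[0,0,0],"dr":[0,0,0],"fingers":0.6},{"xyz":[0,0,0],"dr":[0,0,0],"fingers":0.6},{"xyz":[-10,0,0],"dr":[0,0,0],"fingers":0.6},{"xyz":[-35,0,0],"dr":[0,0,0],"fingers":0.6},{"xyz":[-70,0,0],"dr":[0,0,0],"fingers":0.6},{"xyz":[-105,0,0],"dr":[0,0,0],"fingers":0.6},{"xyz":[-130,0,0],"dr":[0,0,0],"fingers":0.6},{"xyz":[-130,0,0],"dr":[0,0,0],"fingers":0.6}]'
python3 - <<'E'
from h import *
im=arm.get_image('wrist');cv2.imwrite('pics/w4.png',im)
shift([.429,.083,.14])
E
```

```text
t: 7.65
tcp_pos: [0.4779, -0.127, 0.147]
tcp_rot: [-0.91, 1.37, 0.897]
ft_force: [0.4, 0.4, 0.5]
finger_gap: 0.0514
tool shift mm [  3.7 127.1 173.4] t 7.7 gap 0.05089022819686599
```

View pics/w4.png

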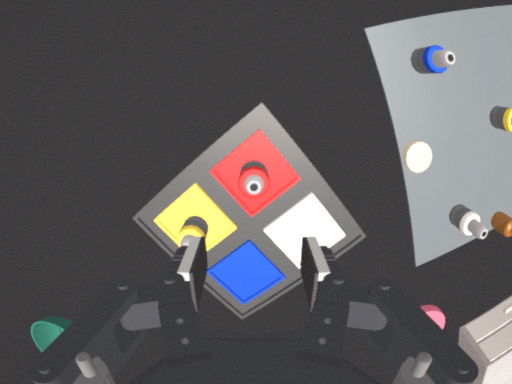

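Red stands in the red bay at (254,185), and packed yellow is undisturbed. Blue next.

```bash
python3 -m pendant '[{"xyz":[0,14,19],"dr":[0,0,0],"fingers":0.7},{"xyz":[1,34,46],"dr":[0,0,0],"fingers":0.7},{"xyz":[1,54,74],"dr":[0,0,0],"fingers":0.7},{"xyz":[2,74,101],"dr":[0,0,0],"fingers":0.7},{"xyz":[2,94,128],"dr":[0,0,0],"fingers":0.7},{"xyz":[3,113,154],"dr":[0,0,0],"fingers":0.7},{"xyz":[4,127,173],"dr":[0,0,0],"fingers":0.7},{"xyz":[4,127,173],"dr":[0,0,0],"fingers":0.7},{"xyz":[4,127,173],"dr":[0,0,0],"fingers":0.7}]'
cat >> h.py <<'E'
def look(n,fn):
    C=arm.calibration('wrist');im=arm.get_image('wrist');cv2.imwrite(fn,im)
    for r in arm.masks_of('wrist',n)[:2]:
        c=mcen(r['mask']);print(n,round(r['confidence'],2),r['bbox'],c.round(1))
        p=planept(C,c,.03,True)
        for _ in range(6):
            q,a=silcen(C,np.r_[p[:2],.003],H[n],True);p=p+planept(C,c,.03,True)-planept(C,q,.03,True)
        print('  xy with base z=3mm',p[:2].round(4))
E
python3 - <<'E'
from h import *
look('objective_blue','pics/w5.png')
shift([.429,.083,.008])
E
```

```text
t: 8.45
tcp_pos: [0.4273, 0.0839, 0.1373]
tcp_rot: [-0.905, 1.376, 0.907]
ft_force: [-0.1, -0.4, 0.7]
finger_gap: 0.0595
objective_blue 0.98 [238.7, 169.9, 29.8, 41.6] [254.  188.9]
  xy with base z=3mm [0.4296 0.0813]
tool shift mm [129.7  -0.8   0.9] t 8.55 gap 0.059348976800388385
```

View pics/w5.png

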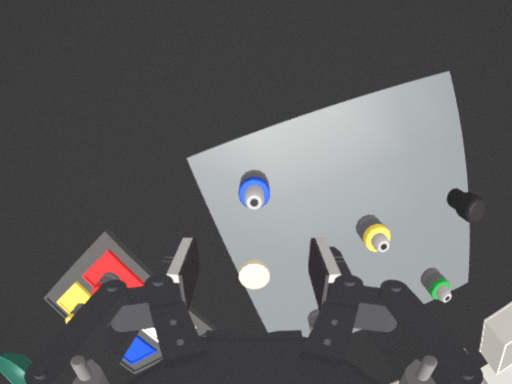

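Blue is at (254,192), centred under the gripper. Descend and grip.

```bash
python3 -m pendant '[{"xyz":[30,-1,0],"dr":[0,0,0],"fingers":0.7},{"xyz":[65,-1,0],"dr":[0,0,0],"fingers":0.7},{"xyz":[95,-1,0],"dr":[0,0,0],"fingers":0.7},{"xyz":[118,-1,0],"dr":[0,0,0],"fingers":0.7},{"xyz":[129,-1,0],"dr":[0,0,0],"fingers":0.7},{"xyz":[129,-1,0],"dr":[0,0,0],"fingers":0.7}]' && python3 -m pendant '[{"xyz":[0,0,0],"dr":[0,0,0],"fingers":0.3},{"xyz":[0,0,0],"dr":[0,0,0],"fingers":0.2},{"xyz":[0,0,0],"dr":[0,0,0],"fingers":0.1},{"xyz":[0,0,0],"dr":[0,0,0],"fingers":0.1},{"xyz":[0,0,0],"dr":[0,0,0],"fingers":0.1},{"xyz":[0,0,0],"dr":[0,0,0],"fingers":0.1},{"xyz":[0,0,0],"dr":[0,0,0],"fingers":0.1}]' && python3 -m pendant '[{"xyz":[-10,0,0],"dr":[0,0,0],"fingers":0.1},{"xyz":[-30,0,0],"dr":[0,0,0],"fingers":0.1},{"xyz":[-55,0,0],"dr":[0,0,0],"fingers":0.1},{"xyz":[-80,0,0],"dr":[0,0,0],"fingers":0.1},{"xyz":[-95,0,0],"dr":[0,0,0],"fingers":0.1},{"xyz":[-95,0,0],"dr":[0,0,0],"fingers":0.1}]'
python3 - <<'E'
from h import *
im=arm.get_image('wrist');cv2.imwrite('pics/w6.png',im)
shift([.581,-.182,.105])
E
```

```text
t: 9.05
tcp_pos: [0.428, 0.0817, 0.007]
tcp_rot: [-0.9, 1.38, 0.905]
ft_force: [-0.5, 0.1, -0.3]
finger_gap: 0.0599
t: 9.63
tcp_pos: [0.4297, 0.0823, 0.0104]
tcp_rot: [-0.905, 1.373, 0.902]
ft_force: [-0.3, -2.1, 7.4]
finger_gap: 0.0263
t: 10.13
tcp_pos: [0.4303, 0.0826, 0.1073]
tcp_rot: [-0.906, 1.37, 0.9]
ft_force: [0.4, -0.7, -0.4]
finger_gap: 0.0264
tool shift mm [   1.3 -244.  -182.9] t 10.1833 gap 0.026223247478673745
```

View pics/w6.png

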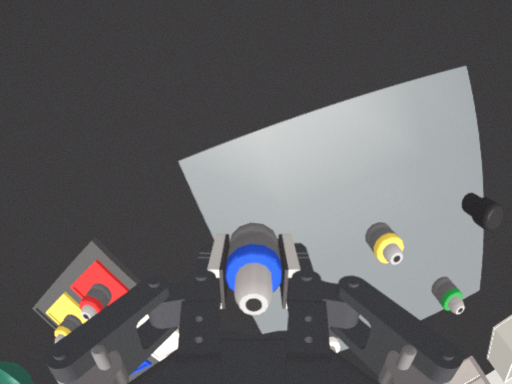

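Blue is held upright at (254,270). Carry it to the blue bay.

```bash
python3 -m pendant '[{"xyz":[0,-14,-10],"dr":[0,0,0],"fingers":0.1},{"xyz":[0,-40,-30],"dr":[0,0,0],"fingers":0.1},{"xyz":[0,-70,-52],"dr":[0,0,0],"fingers":0.1},{"xyz":[0,-100,-75],"dr":[0,0,0],"fingers":0.1},{"xyz":[0,-130,-97],"dr":[0,0,0],"fingers":0.1},{"xyz":[0,-160,-120],"dr":[0,0,0],"fingers":0.1},{"xyz":[0,-190,-142],"dr":[0,0,0],"fingers":0.1},{"xyz":[0,-216,-162],"dr":[0,0,0],"fingers":0.1},{"xyz":[1,-236,-177],"dr":[0,0,0],"fingers":0.1},{"xyz":[1,-244,-183],"dr":[0,0,0],"fingers":0.1},{"xyz":[1,-244,-183],"dr":[0,0,0],"fingers":0.1}]'
python3 - <<'E'
from h import *
C=arm.calibration('wrist');im=arm.get_image('wrist');cv2.imwrite('pics/w7.png',im)
for n in('bay_blue','bay_white'):
  for r in arm.masks_of('wrist',n)[:2]:
    c=mcen(r['mask']);print(n,round(r['confidence'],2),r['bbox'],c.round(1),planept(C,c,.006,True)[:2].round(4))
shift([.581,-.182,.012])
E
```

```text
t: 11.1
tcp_pos: [0.5804, -0.1836, 0.1015]
tcp_rot: [-0.901, 1.377, 0.904]
ft_force: [-0.6, 0.1, -1.3]
finger_gap: 0.0263
bay_blue 0.78 [205.5, 141.8, 101.3, 84.8] [256.4 188. ] [ 0.5781 -0.1817]
tool shift mm [90.7 -2.1 -0.7] t 11.25 gap 0.026230911852612834
```

View pics/w7.png

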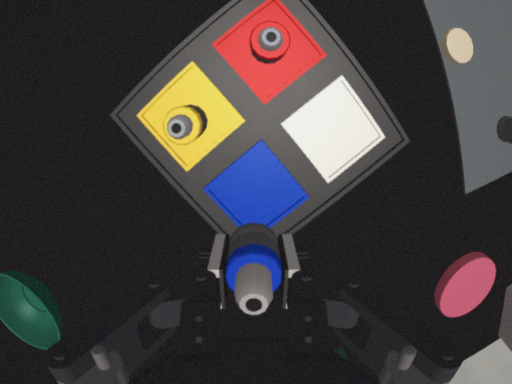

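The blue bay is at (256,188), straight under the tool as it was for red. Lowering.

```bash
python3 -m pendant '[{"xyz":[15,-2,-1],"dr":[0,0,0],"fingers":0.1},{"xyz":[35,-2,-1],"dr":[0,0,0],"fingers":0.1},{"xyz":[55,-2,-1],"dr":[0,0,0],"fingers":0.1},{"xyz":[70,-2,-1],"dr":[0,0,0],"fingers":0.1},{"xyz":[80,-2,-1],"dr":[0,0,0],"fingers":0.1},{"xyz":[85,-2,-1],"dr":[0,0,0],"fingers":0.1},{"xyz":[85,-2,-1],"dr":[0,0,0],"fingers":0.1}]' ; for i in 1 2 3; do python3 -m pendant '[{"xyz":[1,0,0],"dr":[0,0,0],"fingers":0.1},{"xyz":[1,0,0],"dr":[0,0,0],"fingers":0.1},{"xyz":[1,0,0],"dr":[0,0,0],"fingers":0.1}]'; done
```

```text
t: 11.83
tcp_pos: [0.5814, -0.1829, 0.0178]
tcp_rot: [-0.903, 1.375, 0.906]
ft_force: [-0.7, -0.8, -1.0]
finger_gap: 0.0265
t: 12.08
tcp_pos: [0.5822, -0.1839, 0.0182]
tcp_rot: [-0.905, 1.374, 0.903]
ft_force: [-0.0, 0.1, -0.8]
finger_gap: 0.0264
t: 12.33
tcp_pos: [0.5818, -0.1839, 0.0165]
tcp_rot: [-0.904, 1.375, 0.904]
ft_force: [0.2, -0.4, -1.5]
finger_gap: 0.0264
t: 12.58
tcp_pos: [0.5818, -0.1838, 0.0153]
tcp_rot: [-0.904, 1.375, 0.904]
ft_force: [0.2, -0.3, -0.2]
finger_gap: 0.0263
```

```bash
for i in 1 2 3; do python3 -m pendant '[{"xyz":[1,0,0],"dr":[0,0,0],"fingers":0.1},{"xyz":[1,0,0],"dr":[0,0,0],"fingers":0.1},{"xyz":[1,0,0],"dr":[0,0,0],"fingers":0.1}]'|egrep "pos|force"; done
```

```text
tcp_pos: [0.5818, -0.1838, 0.0142]
ft_force: [-0.4, 0.5, -1.7]
tcp_pos: [0.5819, -0.1839, 0.0135]
ft_force: [-0.9, 1.0, 1.5]
tcp_pos: [0.5819, -0.1839, 0.0134]
ft_force: [-2.1, 1.6, 9.0]
```

Contact at 9 N. Release.

```bash
python3 -m pendant '[{"xyz":[0,0,0],"dr":[0,0,0],"fingers":0.4},{"xyz":[0,0,0],"dr":[0,0,0],"fingers":0.5},{"xyz":[0,0,0],"dr":[0,0,0],"fingers":0.6},{"xyz":[0,0,0],"dr":[0,0,0],"fingers":0.6},{"xyz":[-10,0,0],"dr":[0,0,0],"fingers":0.6},{"xyz":[-35,0,0],"dr":[0,0,0],"fingers":0.6},{"xyz":[-70,0,0],"dr":[0,0,0],"fingers":0.6},{"xyz":[-105,0,0],"dr":[0,0,0],"fingers":0.6},{"xyz":[-130,0,0],"dr":[0,0,0],"fingers":0.6},{"xyz":[-130,0,0],"dr":[0,0,0],"fingers":0.6}]'
python3 - <<'E'
from h import *
im=arm.get_image('wrist');cv2.imwrite('pics/w8.png',im)
shift([.6213,.0888,.145])
E
```

```text
t: 14.17
tcp_pos: [0.5838, -0.1848, 0.1489]
tcp_rot: [-0.911, 1.37, 0.895]
ft_force: [1.0, 0.2, -0.1]
finger_gap: 0.0511
tool shift mm [2.00e-01 7.30e+01 2.66e+02] t 14.2167 gap 0.05107995813119437
```

View pics/w8.png

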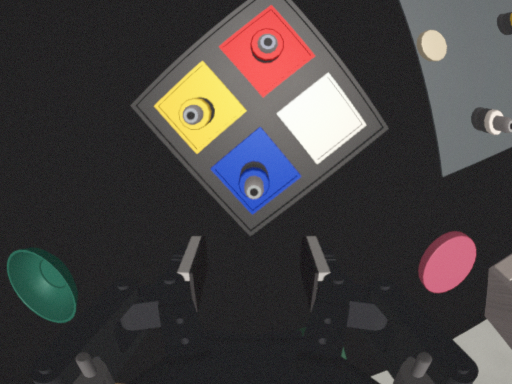

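Blue stands in its bay at (254,184). White next.

```bash
python3 -m pendant '[{"xyz":[0,5,18],"dr":[0,0,0],"fingers":0.6},{"xyz":[0,14,52],"dr":[0,0,0],"fingers":0.6},{"xyz":[0,24,88],"dr":[0,0,0],"fingers":0.6},{"xyz":[0,34,124],"dr":[0,0,0],"fingers":0.6},{"xyz":[0,44,160],"dr":[0,0,0],"fingers":0.6},{"xyz":[0,54,196],"dr":[0,0,0],"fingers":0.6},{"xyz":[0,64,232],"dr":[0,0,0],"fingers":0.6},{"xyz":[0,71,256],"dr":[0,0,0],"fingers":0.6},{"xyz":[0,73,266],"dr":[0,0,0],"fingers":0.6},{"xyz":[0,73,266],"dr":[0,0,0],"fingers":0.6},{"xyz":[0,73,266],"dr":[0,0,0],"fingers":0.6}]'
python3 - <<'E'
from h import *
look('objective_white','pics/w9.png')
shift([.6215,.0888,.0085])
E
```

```text
t: 15.13
tcp_pos: [0.62, 0.0887, 0.1416]
tcp_rot: [-0.904, 1.376, 0.905]
ft_force: [0.1, 0.1, -0.5]
finger_gap: 0.051
objective_white 0.68 [243.3, 168.6, 28.7, 39.7] [253.8 186.2]
  xy with base z=3mm [0.6208 0.0867]
tool shift mm [133.5  -0.8   1.6] t 15.2333 gap 0.051140551082398136
```

View pics/w9.png

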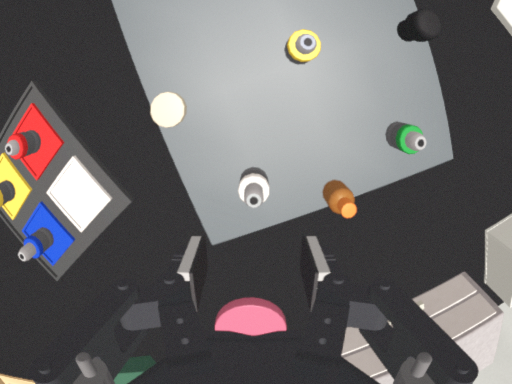

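White is at (254,190), centred. The orange bottle at (340,197) lies along the jaw axis about 80 mm away, so the partly open fingers clear it.

```bash
python3 -m pendant '[{"xyz":[30,-1,1],"dr":[0,0,0],"fingers":0.6},{"xyz":[65,-1,1],"dr":[0,0,0],"fingers":0.6},{"xyz":[98,-1,1],"dr":[0,0,0],"fingers":0.6},{"xyz":[121,-1,1],"dr":[0,0,0],"fingers":0.6},{"xyz":[133,-1,1],"dr":[0,0,0],"fingers":0.6},{"xyz":[133,-1,1],"dr":[0,0,0],"fingers":0.6}]' && python3 -m pendant '[{"xyz":[0,0,0],"dr":[0,0,0],"fingers":0.3},{"xyz":[0,0,0],"dr":[0,0,0],"fingers":0.2},{"xyz":[0,0,0],"dr":[0,0,0],"fingers":0.1},{"xyz":[0,0,0],"dr":[0,0,0],"fingers":0.1},{"xyz":[0,0,0],"dr":[0,0,0],"fingers":0.1},{"xyz":[0,0,0],"dr":[0,0,0],"fingers":0.1},{"xyz":[0,0,0],"dr":[0,0,0],"fingers":0.1}]' && python3 -m pendant '[{"xyz":[-10,0,0],"dr":[0,0,0],"fingers":0.1},{"xyz":[-30,0,0],"dr":[0,0,0],"fingers":0.1},{"xyz":[-55,0,0],"dr":[0,0,0],"fingers":0.1},{"xyz":[-80,0,0],"dr":[0,0,0],"fingers":0.1},{"xyz":[-95,0,0],"dr":[0,0,0],"fingers":0.1},{"xyz":[-95,0,0],"dr":[0,0,0],"fingers":0.1}]'
python3 - <<'E'
from h import *
im=arm.get_image('wrist');cv2.imwrite('pics/w10.png',im)
shift([.5565,-.1010,.105])
E
```

```text
t: 15.73
tcp_pos: [0.6204, 0.0885, 0.0069]
tcp_rot: [-0.901, 1.38, 0.905]
ft_force: [-0.1, -0.2, -0.5]
finger_gap: 0.0513
t: 16.32
tcp_pos: [0.6227, 0.0895, 0.0114]
tcp_rot: [-0.906, 1.372, 0.901]
ft_force: [-0.3, -2.0, 7.1]
finger_gap: 0.0262
t: 16.82
tcp_pos: [0.6231, 0.09, 0.1088]
tcp_rot: [-0.907, 1.369, 0.9]
ft_force: [0.4, -1.0, -1.3]
finger_gap: 0.0262
tool shift mm [   1.1  -15.4 -201.4] t 16.8667 gap 0.02643281589514282
```

View pics/w10.png

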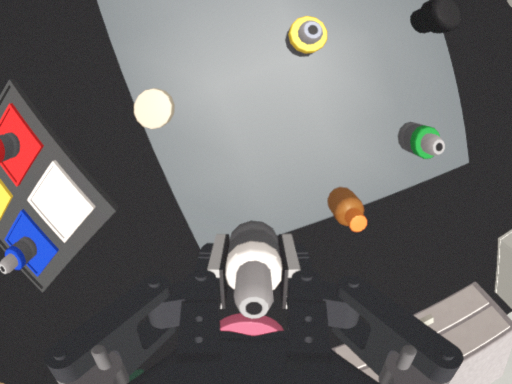

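White is held upright at (254,270). Carry it to the white bay.

```bash
python3 -m pendant '[{"xyz":[0,-1,-15],"dr":[0,0,0],"fingers":0.1},{"xyz":[0,-4,-45],"dr":[0,0,0],"fingers":0.1},{"xyz":[0,-6,-80],"dr":[0,0,0],"fingers":0.1},{"xyz":[0,-9,-115],"dr":[0,0,0],"fingers":0.1},{"xyz":[0,-12,-150],"dr":[0,0,0],"fingers":0.1},{"xyz":[0,-14,-180],"dr":[0,0,0],"fingers":0.1},{"xyz":[0,-15,-197],"dr":[0,0,0],"fingers":0.1},{"xyz":[0,-15,-201],"dr":[0,0,0],"fingers":0.1},{"xyz":[0,-15,-201],"dr":[0,0,0],"fingers":0.1}]'
python3 - <<'E'
from h import *
C=arm.calibration('wrist');im=arm.get_image('wrist');cv2.imwrite('pics/w11.png',im)
for n in('bay_white',):
  for r in arm.masks_of('wrist',n)[:2]:
    c=mcen(r['mask']);print(n,round(r['confidence'],2),r['bbox'],c.round(1),planept(C,c,.006,True)[:2].round(4))
shift([.5565,-.101,.012])
E
```

```text
t: 17.62
tcp_pos: [0.5545, -0.1018, 0.1032]
tcp_rot: [-0.901, 1.377, 0.904]
ft_force: [-0.1, 0.2, -1.6]
finger_gap: 0.0262
bay_white 0.74 [203.1, 142.6, 107.1, 82.8] [255.3 189.1] [ 0.5532 -0.1013]
tool shift mm [91.6 -1.6 -0.4] t 17.7167 gap 0.026251436084206266
```

View pics/w11.png

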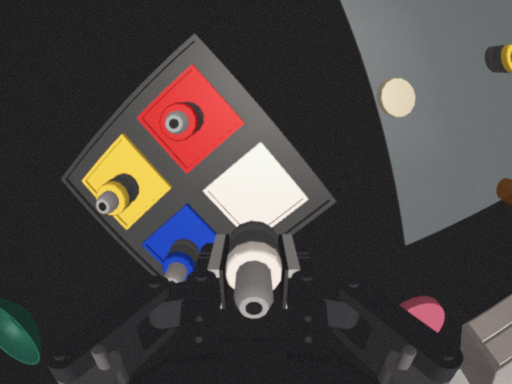

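The white bay is at (255,189) under the tool. Lowering.

```bash
python3 -m pendant '[{"xyz":[15,-1,0],"dr":[0,0,0],"fingers":0.1},{"xyz":[35,-1,0],"dr":[0,0,0],"fingers":0.1},{"xyz":[55,-1,0],"dr":[0,0,0],"fingers":0.1},{"xyz":[70,-1,0],"dr":[0,0,0],"fingers":0.1},{"xyz":[80,-1,0],"dr":[0,0,0],"fingers":0.1},{"xyz":[86,-1,0],"dr":[0,0,0],"fingers":0.1},{"xyz":[86,-1,0],"dr":[0,0,0],"fingers":0.1}]' ; for i in 1 2 3 4; do python3 -m pendant '[{"xyz":[1,0,0],"dr":[0,0,0],"fingers":0.1},{"xyz":[1,0,0],"dr":[0,0,0],"fingers":0.1},{"xyz":[1,0,0],"dr":[0,0,0],"fingers":0.1}]'|egrep "pos|force"; done
```

```text
t: 18.3
tcp_pos: [0.5563, -0.1002, 0.0173]
tcp_rot: [-0.903, 1.376, 0.906]
ft_force: [-0.1, -0.9, -2.2]
finger_gap: 0.0263
tcp_pos: [0.557, -0.1011, 0.0181]
ft_force: [0.3, -0.3, -1.3]
tcp_pos: [0.5566, -0.1011, 0.0165]
ft_force: [-0.1, -0.2, -1.2]
tcp_pos: [0.5565, -0.101, 0.0153]
ft_force: [0.6, 0.2, -0.7]
tcp_pos: [0.5566, -0.1011, 0.0144]
ft_force: [-0.8, 0.2, -1.1]
```

```bash
for i in 1 2; do python3 -m pendant '[{"xyz":[1,0,0],"dr":[0,0,0],"fingers":0.1},{"xyz":[1,0,0],"dr":[0,0,0],"fingers":0.1},{"xyz":[1,0,0],"dr":[0,0,0],"fingers":0.1}]'|egrep "pos|force"; done
```

```text
tcp_pos: [0.5567, -0.1011, 0.0143]
ft_force: [-3.2, 1.3, 9.6]
tcp_pos: [0.5567, -0.1011, 0.0143]
ft_force: [-6.1, 1.1, 19.8]
```

Seated (contact at z 0.0143, matching the roughly 1 mm higher grasp). Release and look.

```bash
python3 -m pendant '[{"xyz":[-1,0,0],"dr":[0,0,0],"fingers":0.1},{"xyz":[-1,0,0],"dr":[0,0,0],"fingers":0.4},{"xyz":[-1,0,0],"dr":[0,0,0],"fingers":0.5},{"xyz":[-1,0,0],"dr":[0,0,0],"fingers":0.6},{"xyz":[-1,0,0],"dr":[0,0,0],"fingers":0.6},{"xyz":[-10,0,0],"dr":[0,0,0],"fingers":0.6},{"xyz":[-35,0,0],"dr":[0,0,0],"fingers":0.6},{"xyz":[-70,0,0],"dr":[0,0,0],"fingers":0.6},{"xyz":[-105,0,0],"dr":[0,0,0],"fingers":0.6},{"xyz":[-130,0,0],"dr":[0,0,0],"fingers":0.6},{"xyz":[-130,0,0],"dr":[0,0,0],"fingers":0.6}]'
python3 -m pendant '[{"xyz":[-15,20,20],"dr":[0,0,0],"fingers":0.6},{"xyz":[-30,50,40],"dr":[0,0,0],"fingers":0.6},{"xyz":[-40,80,60],"dr":[0,0,0],"fingers":0.6},{"xyz":[-40,110,80],"dr":[0,0,0],"fingers":0.6},{"xyz":[-40,140,100],"dr":[0,0,0],"fingers":0.6},{"xyz":[-40,165,120],"dr":[0,0,0],"fingers":0.6},{"xyz":[-40,190,140],"dr":[0,0,0],"fingers":0.6},{"xyz":[-40,190,140],"dr":[0,0,0],"fingers":0.6},{"xyz":[-40,190,140],"dr":[0,0,0],"fingers":0.6}]'
python3 - <<'E'
from h import *
a=arm.get_image('top');b=arm.get_image('scene')
cv2.imwrite('pics/t12.png',cv2.resize(a[60:300,60:440],None,fx=2,fy=2));cv2.imwrite('pics/s12.png',cv2.resize(b[120:330,130:480],None,fx=2.2,fy=2.2))
T=arm.calibration('top')
bay=dict(objective_red=(.4755,-.125),objective_blue=(.581,-.1816),objective_white=(.5564,-.1007),packed_yellow=(.5,-.2057))
ax=R.from_euler('z',16.8,degrees=True).as_matrix()[:2,:2]
for n in H:
  z=.003 if n[0]=='s' else .006
  for r in arm.masks_of('top',n)[:2]:
    c=mcen(r['mask']);p=planept(T,c,.03)
    for _ in range(6):
        q,_a=silcen(T,np.r_[p[:2],z],H[n]);p=p+planept(T,c,.03)-planept(T,q,.03)
    print(n,round(r['confidence'],2),c.round(1),p[:2].round(4),((p[:2]-bay[n])@ax).round(4) if n in bay else '')
E
```

```text
t: 20.72
tcp_pos: [0.5586, -0.1017, 0.1483]
tcp_rot: [-0.91, 1.369, 0.896]
ft_force: [0.9, 0.1, 0.1]
finger_gap: 0.0513
t: 21.47
tcp_pos: [0.437, 0.1038, 0.1825]
tcp_rot: [-0.906, 1.374, 0.906]
ft_force: [0.6, -0.3, -0.4]
finger_gap: 0.0514
objective_red 0.71 [327.1 212.5] [ 0.4739 -0.1259] [-0.0018 -0.0004]
objective_red 0.2 [369.7 195.2] [ 0.5038 -0.2055] [ 0.0039 -0.0853]
objective_blue 0.75 [355.9 153. ] [ 0.5828 -0.1834] [ 0.0012 -0.0023]
objective_white 0.73 [324.8 211.4] [ 0.476  -0.1218] [-0.083   0.0031]
objective_white 0.48 [311.1 168.2] [ 0.5565 -0.0992] [0.0005 0.0014]
spare_yellow 0.78 [163.2 190.6] [0.5217 0.177 ] 
spare_yellow 0.67 [351.8 155.7] [ 0.5785 -0.1764] 
spare_green 0.68 [128.3 132.5] [0.6332 0.2424] 
packed_yellow 0.59 [370.1 195. ] [ 0.5041 -0.2063] [ 0.0038 -0.0018]
```

View pics/t12.png

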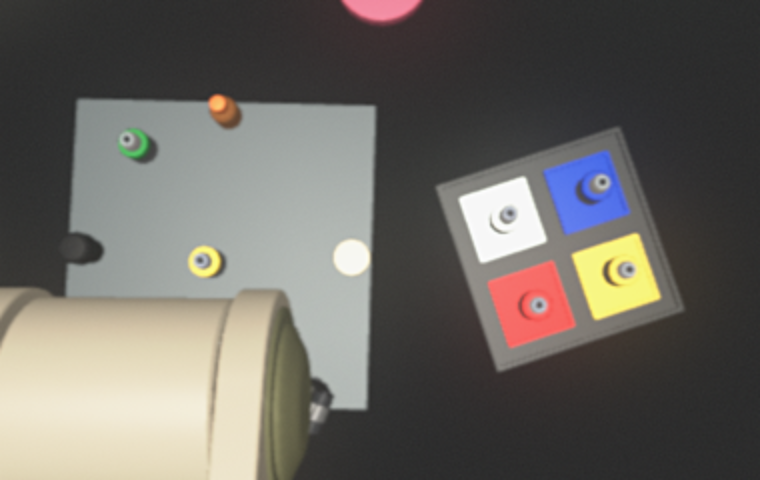

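View pics/s12.png

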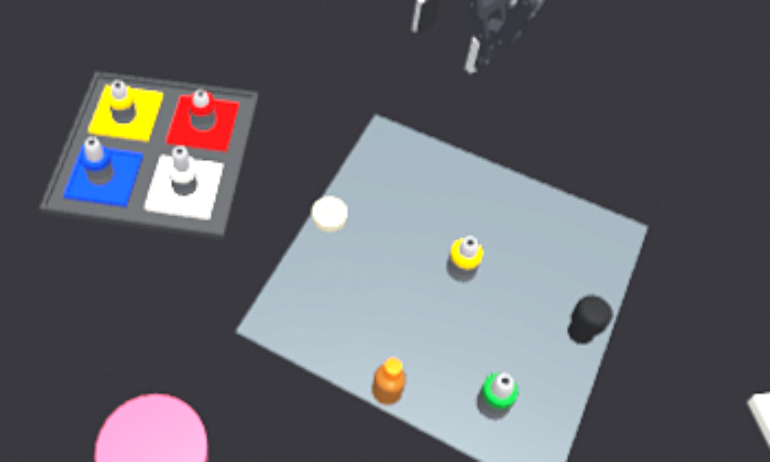

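All four tray objectives stand upright in their own colours. In the enlarged top crop, white is at (505,217), blue at (598,185), red at (537,305) and yellow at (625,270). Spare yellow (205,261) and green (133,143) have not moved, and the arm is clear. Handing in.

```bash
python3 -c "
from station import arm
print(arm.hand_in(), arm.get_state()['t'])"
```

```text
the job is handed in; nothing more can be done
the job is handed in; nothing more can be done
```

I put the red, blue and white objectives in their own colours' compartments. Each was lowered in 1 mm steps until it touched the floor, then released. I handed the job in at about 22 s of the 83 s allowed.

**Placing:** in the last top view, red, blue and white measure within about 2.5 mm of their compartment centres along each side and look upright in both camera views.

**Left in place:** packed yellow, spare yellow and green measure within about 1 mm of where they started. The arm is clear of everything and reads almost no force.

**Checks that disagreed:**
- The top and scene cameras alone put the objectives' bases about 3 mm too low. Adding the wrist camera brought red and blue to about 1 to 4 mm, in line with the 3 mm mat.
- The networks gave several false second matches, for example red taken for white. I ruled these out against the pictures.
- When seating white, the last 1 mm step went in after contact and raised the force to about 20 N. I backed off 1 mm before letting go. Red and blue were seated at about 6 and 9 N.

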